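Wind the sprung tension wheel and lock it with its pin

ROBOT

A 7-joint arm with a two-finger parallel gripper is mounted at the origin on a cart in front of the work surface, level with it; the furniture and walls round the work are solid. World frame = base frame: x ahead of the robot, y to its left, z up, the work surface at z = 0. Lengths are in mm, angles in degrees, forces in N, time in s.
With the tool pointing down it reaches from about 425 to 800 mm from the base axis. Payload 8.3 kg.
Tool frame: the origin (TCP) lies at the centre of the arm's flange, where the gripper is bolted on; the fingertips stand 173 mm ahead of it and the grasp point (between the pads) lies 155 mm ahead of it; z points along the fingers, y is the line along which they close (so a half turn about z gives the same grasp; the last joint's range is limited). The gripper opens to 85 mm and grips with 20 to 120 N. Pads are 22 mm wide; open, the fingers measure 114 mm over their backs; the gripper's body (76 mm by 85 mm) begins 54 mm behind the grasp point. The pads swing forward as they close: fully open they stand 13 mm farther back than shut.
Start: joints at [73.402, 21.967, 0.94, 78.501, -0.361, 79.538, -2.664], TCP at [140.57, -608.98, 404.679] pointing down, gripper open.
Joint ranges: [-169.22, 169.22], [-14.56, 117.87], [-87.37, 89.26], [10.42, 133.3], [-82.24, 262.24], [0.94, 117.77], [-172.7, 172.7]. Speed limits (degrees/s): [136.94, 136.94, 172.46, 172.46, 180, 180, 180].

INTERFACE

Orientations are given as a 3x3 rotation matrix whose columns are the frame's x, y, z axes.
In Python, from bench import get_obs, camera, camera_info, close_job, recognise, cut_out gives the robot as it stands. The module is installed in compiled form; this text tells all that it offers.
- The arm moves only by the tool jog_arm, never from a script. Its argument "plan" is a list of rows, each an object with "travel": the shift along the world's x, y, z in mm, a list of three; "dr": the turn, a rotation vector about the world's x, y, z in rad, a list of three; "gripper": the closure in counts, from 0 (fully open) to 255 (shut). A call has 1 to 5 rows; each row is the pose to reach, as a shift and turn from the pose commanded when the call began; what a row does not reach only later rows make up. A row lasts 1/8 s, in which the tool goes at most 62.5 mm and 10.7 degrees, less where a joint would pass 70% of its speed; a pose out of reach is approached as far as the arm can. A call with a gripper value outside its range is refused whole. The fingers move at their own pace and stop on an object; the grip force is fixed at half the most. Time passes only in rows, so rows that repeat a pose let the fingers close. It gives the time, the measured TCP pose, the force, the opening and the grip force at its end, in the units of the state.
- get_obs(): the state, without advancing time (a new reading comes with each control period).
- camera(name): name is "scene" or "top" or "wrist"; returns (picture, depth): 480x640x3 uint8, red, green, blue; 480x640 float32, mm along the optical axis (not along the pixel's ray), 0 where there is no reading.
- camera_info(name): a dict with "K" (3x3 intrinsics, pixels), "k1" (the pictures are not rectified: a ray, as slopes to the right and down, at radius r is drawn at 1 + k1 r^2 times it, then the intrinsics apply), "pose" (4x4, takes a point from camera to world coordinates). Camera axes: x right, y up, looking along -z (the intrinsics and any distortion apply to the point x, -y, -z); pixel columns grow to the right and rows downward; lengths in mm; the calibration is good to about 2 mm. A picture is of the moment at which its call begins: read the wrist's pose just before it. camera_info takes no time and is no camera call; for the wrist camera it gives the pose at the moment of the call.
- close_job(): hands the job in; it is judged then, once.
Trained networks look in the newest picture that a camera, given by its name, has taken for a name from the list of things; names that differ only in an ending like _2 or _b are one class to them, and where a whole thing is asked for, a point or a joint stands for the part that bears it (a point fixed in the world has none). Each returns a list of dicts, best first, with "score" (0 to 1); they miss things now and then, are a little off and sometimes report something else, mostly with a low value. They report only what shows in the picture. A call takes as long as a camera call.
- recognise(camera, name): "location" ([column, row] in pixels, amid what is visible of it).
- cut_out(camera, name): "pixels" (480x640 bool, what is visible of it) and "location" ([column, row] in pixels, amid what is visible of it).
The state is a dict: "clock": time; "q": joint angles; "qd": joint speeds; "joint_torque": joint torques, N m; "ee_pos": TCP position; "tool_rot": TCP orientation; "wrist_force": force on the tool from outside, world axes, zero at the start; "ft_torque": the same for the moment, N m; "grip_width": opening from 0.0 (shut) to 1.0 (fully open); "gripper_force": force on a finger pad.
Only numpy, scipy, OpenCV 4.12 (cv2) and the standard library are available. Lean on these libraries where they do the work, as an engineer would, in place of code of your own. Each camera call takes 0.05 s, during which the arm holds its last target. There are 200 camera calls.

TASK

Lock the belt tensioner: take the lock pin from its bush, put it upright into the hole of the sprung tension wheel, and with the pin as the handle turn the wheel anticlockwise (seen from above), feeling lightly for the hidden lock hole beneath, until the pin drops in; push it fully home, with its collar down on the wheel, and let go, so that the pin holds the wheel wound. Press gently while feeling, do not wind the wheel as far as its end stop, and leave the other things on the bench where they are.

Things in the scene. Friction and masses are not known exactly. Their poses are not given: they have to be found in the camera images.
- tensioner: Belt tensioner bolted to the bench: grey base plate 190 x 190 x 10 mm, four bolts, lock ring and wheel on it. Origin on the bench, on the wheel's axis; z up, the axis. At joint 0 the wheel's pin hole is at (-62, 0) mm in this frame and the idler arm points to +x: arm with a 35 mm wide roller, 125 mm from the axis, top 66 mm above the bench; it turns with the wheel.
- lock_ring_top (a point): Centre of the top of the steel lock ring, on the wheel's axis 24 mm above the bench. The ring (radius 77 mm, fixed) is hidden under the wheel, 2 mm below it. Its lock hole (12 mm wide, chamfered, 14 mm deep) is 62 mm from the axis; the wheel's hole comes over it at a turn of 0.50 to 0.80 rad, not measured, other in each start: feel for it. Else the top is flat and a pin stands on it.
- tension_wheel (a joint): Turn of the tension wheel, rad: 0 at rest (held there by its spring against a stop), growing anticlockwise seen from above; end stop at 1.15, must stay below 1.0. The spring always pulls back to 0: at the hole about 4 N at rest, 7 N at 0.5 rad, 9 N at 0.8 rad.
- wheel_hole (a point): Centre of the mouth of the wheel's one through hole, on its top face, 38 mm above the bench, 62 mm from the axis; turns with the wheel, z up. Hole 12 mm wide, 1 mm chamfer. The wheel is a bright aluminium disc 160 mm across, 12 mm thick, with a notched rim and in the middle a hub 48 mm wide and 12 mm high; a post on the axis ends below the hub's top.
- lock_pin: Loose upright steel pin, about 75 g. Origin at its lower tip, z up along it. From the tip: round shank 10 mm thick, 26 mm long, lowest 4 mm tapered to 5 mm; collar 22 mm wide, 26 to 30 mm above the tip; dark square grip 16 x 16 mm (sides along x and y), 30 to 66 mm above the tip. On the lock ring its collar is 12 mm above the wheel; home, the collar is on the wheel, tip 26 mm below its top face.
- pin_bush: Heavy dark steel block, 50 x 50 x 22 mm, in which the pin stands at first, in a 14 mm wide blind hole (floor 3 mm above the bench; collar 7 mm above the block). Fixed. Origin under its centre, z up.
- oil_bottle: Bystander: dark oil bottle, 42 mm wide, 69 mm high, standing; origin at the centre of its underside.
- loupe: Bystander: black loupe, 42 mm wide, 21 mm high; origin at the centre of its underside.
- paste_jar: Bystander: white jar with a dark lid, 47 mm wide, 37 mm high; origin at the centre of its underside.

How it is judged (in metres and radians):
On the way, in this order (a step that is already met when the one before it is completed fails the run):
1. the pin's tip is in the wheel's hole (horizontal distance between lock_pin and wheel_hole below 0.005 m and z of lock_pin in the frame of wheel_hole below -0.005 m), for 0.1 s.
2. the wheel is turned by more than 0.3 rad with the pin in its hole (value of joint tension_wheel above 0.3 rad and z of lock_pin in the frame of wheel_hole below -0.003 m and horizontal distance between lock_pin and wheel_hole below 0.008 m), for 0.1 s.
At the end, for the whole second after the job is handed in: The pin is fully home: its tip at least 22.5 mm below the wheel's top face (26 mm with the collar flat on the wheel), within 8 mm of the hole's axis sideways and leaning less than 0.2 rad; it alone holds the wheel wound by more than 0.38 rad; wheel and pin at rest (z of lock_pin in the frame of wheel_hole below -0.0225 m and horizontal distance between lock_pin and wheel_hole below 0.008 m and angle between lock_pin's own z axis and vertical below 0.2 rad and value of joint tension_wheel above 0.38 rad and velocity of joint tension_wheel between -0.05 and 0.05 rad/s and linear speed of lock_pin below 0.02 m/s); the robot touches nothing.
It fails at once if the pin is pressed against the tensioner (wheel or lock ring) with more than 60 N (contact force between lock_pin and tensioner above 60 N).
It fails at once if the wheel is wound beyond 1.0 rad, towards its end stop (value of joint tension_wheel above 1 rad).
It fails at once if a bystander is moved by more than 20 mm (distance of any of oil_bottle, loupe, paste_jar from where it was at the start of the episode above 0.02 m).
It also fails if it takes over 61 s, if anything falls off the work surface, if the arm or the gripper's body presses on something with over 40 N, if the wrist force passes 120 N, or if a joint passes its speed limit or range.

## Working session

There is one attempt and no reset: what is moved stays moved. The work goes in short steps, Python scripts to look and compute and a tool call to move; the robot and the scene stay as the last step left them, time stands still between calls to the robot, and variables do not carry over. Pictures are saved under pics/ and viewed, at most 10 in all, crops included, and the job is handed in when it is done.

Besides the shell and the picture viewer there is one more tool, called after ">>>" as name(argument=value, ...) on one line, values as JSON. jog_arm: Moves the arm, as the interface text tells. Its arguments: {"type":"object","properties":{"plan":{"type":"array"}},"required":["plan"]}

```bash
mkdir -p pics; cat > h.py <<'E'
import numpy as np, cv2
from bench import *
def world(info,uv,depth=None,z=None):
    K=np.array(info["K"]);P=np.array(info["pose"]);k=info["k1"]
    d=(np.array(uv,float)-[K[0,2],K[1,2]])/[K[0,0],K[1,1]]
    s=d.copy()
    for _ in range(20): s=d/(1+k*(s@s))
    r=P[:3,:3]@np.array([s[0],-s[1],-1]);o=P[:3,3]
    t=depth if depth is not None else (z-o[2])/r[2]
    return o+t*r
def pix(info,p):
    K=np.array(info["K"]);P=np.array(info["pose"]);k=info["k1"]
    c=P[:3,:3].T@(np.array(p,float)-P[:3,3]); s=np.array([c[0],-c[1]])/-c[2]
    s=s*(1+k*(s@s)); return s*[K[0,0],K[1,1]]+[K[0,2],K[1,2]]
def save(n,im): cv2.imwrite("pics/"+n+".png",im[...,::-1])
E
python3 - <<'E'
from h import *
o=get_obs();print(o["clock"],o["ee_pos"],o["tool_rot"],o["wrist_force"])
T={"lock_pin":66,"pin_bush":22,"tension_wheel":38,"wheel_hole":38,"oil_bottle":69,"loupe":21,"paste_jar":37,"tensioner":40}
for c in ["top","scene"]:
    im,d=camera(c);i=camera_info(c);save(c+"0",im)
    print(c,np.round(i["pose"],2).tolist(),i["k1"])
    for n in T:
        for r in recognise(c,n)[:2]:
            u=r["location"];x=d[int(u[1]),int(u[0])]
            print(n,round(r["score"],2),np.round(u),x,np.round(world(i,u,depth=x),1))
print(get_obs()["clock"])
E
```

```text
0.0 [ 140.52305254 -608.81622061  403.63593959] [[ 9.74378568e-01  2.24913655e-01 -5.04591568e-04]
 [ 2.24914216e-01 -9.74376569e-01  1.97431150e-03]
 [-4.76125840e-05 -2.03721663e-03 -9.99997924e-01]] [-0.06680049  0.26187217 -0.61229759]
top [[0.01, 0.99, -0.16, 372.86], [-1.0, 0.01, 0.01, 24.43], [0.01, 0.16, 0.99, 1016.36], [0.0, 0.0, 0.0, 1.0]] 0.03401034956624983
lock_pin 0.52 [416. 255.] 954.87134 [ 483.7 -189.    69.2]
lock_pin 0.19 [246. 295.] 939.1367 [400.5 155.6  67.3]
pin_bush 0.6 [408. 258.] 1001.85535 [ 481.  -182.9   21.1]
pin_bush 0.24 [175. 237.] 975.8172 [520.6 308.9  48.3]
tension_wheel 0.58 [173. 239.] 976.47 [516.  313.4  46.8]
wheel_hole 0.83 [174. 239.] 974.08545 [515.2 310.8  49.2]
oil_bottle 0.77 [243. 295.] 939.9497 [400.9 160.3  66.5]
loupe 0.51 [388. 176.] 1034.3656 [ 664.8 -144.    18.3]
paste_jar 0.91 [472. 206.] 1000.3077 [ 591.6 -318.3   42.6]
tensioner 0.59 [178. 238.] 972.08905 [517.  301.4  51.6]
scene [[-0.91, 0.31, -0.27, 178.0], [-0.41, -0.69, 0.6, 773.73], [-0.0, 0.66, 0.76, 1039.27], [0.0, 0.0, 0.0, 1.0]] -0.06507734556066092
pin_bush 0.7 [364. 207.] 1420.2126 [ 477.3 -180.9   20.1]
pin_bush 0.63 [340. 318.] 1157.8363 [394.5 176.6  55.6]
tension_wheel 0.76 [257. 352.] 1113.5244 [518.7 317.3  48.2]
wheel_hole 0.89 [255. 351.] 1114.256 [522.4 316.8  48.9]
oil_bottle 0.91 [342. 319.] 1164.8464 [391.  173.8  47.2]
loupe 0.56 [292. 199.] 1448.9607 [ 662.2 -136.7   14.2]
paste_jar 0.68 [342. 162.] 1506.3026 [ 587.9 -297.6   38.2]
tensioner 0.91 [256. 359.] 1107.694 [513.4 330.7  43.4]
0.9
```

View pics/top0.png

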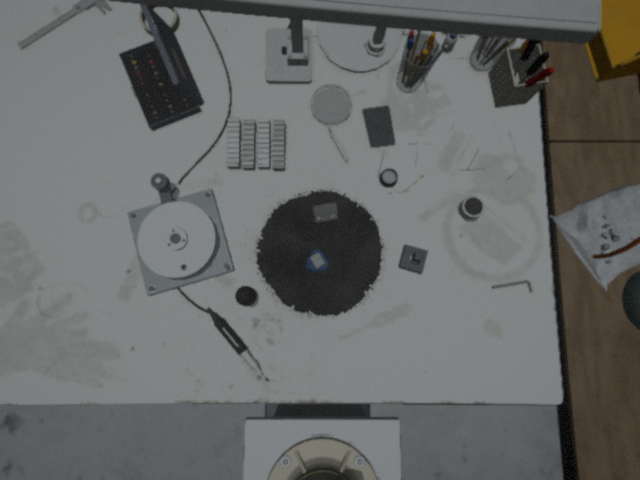

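View pics/scene0.png

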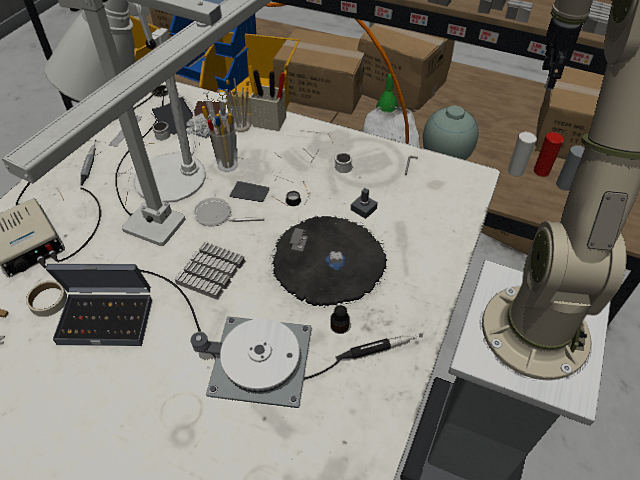

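The top view shows the wheel centre at about (177,238), its hole at (183,267), and the pin on the bush at (414,257). The idler roller is at (160,182). The bottle at (246,295) stands clear. I'm moving over the pin for a close look.

>>> jog_arm(plan=[{"travel": [35, 45, -10], "dr": [0, 0, 0], "gripper": 0}, {"travel": [70, 90, -20], "dr": [0, 0, 0], "gripper": 0}, {"travel": [105, 135, -30], "dr": [0, 0, 0], "gripper": 0}, {"travel": [140, 180, -40], "dr": [0, 0, 0], "gripper": 0}, {"travel": [175, 225, -50], "dr": [0, 0, 0], "gripper": 0}])

```text
clock: 1.52
ee_pos: [316.5, -382.3, 354.7]
tool_rot: [[0.974, 0.225, 0.001], [0.225, -0.974, -0.001], [0.0, 0.001, -1.0]]
wrist_force: [0.6, -0.2, 0.1]
grip_width: 1.001
gripper_force: 0.0
```

>>> jog_arm(plan=[{"travel": [30, 40, -5], "dr": [0, 0, 0], "gripper": 0}, {"travel": [60, 80, -10], "dr": [0, 0, 0], "gripper": 0}, {"travel": [90, 120, -15], "dr": [0, 0, 0], "gripper": 0}, {"travel": [110, 150, -20], "dr": [0, 0, 0], "gripper": 0}, {"travel": [110, 150, -20], "dr": [0, 0, 0], "gripper": 0}])

```text
clock: 2.15
ee_pos: [427.1, -230.9, 334.6]
tool_rot: [[0.973, 0.231, 0.0], [0.231, -0.973, 0.001], [0.001, -0.001, -1.0]]
wrist_force: [-0.0, -0.9, -0.2]
grip_width: 0.997
gripper_force: 0.0
```

```bash
python3 - <<'E'
from h import *
o=get_obs();print(o["clock"],o["ee_pos"],o["wrist_force"])
i=camera_info("wrist");im,d=camera("wrist");save("w1",im)
R=np.array(o["tool_rot"]);print(R.T@(np.array(i["pose"])[:3,3]-o["ee_pos"]), np.round(R.T@np.array(i["pose"])[:3,:3],2).tolist())
for n in ["lock_pin","pin_bush"]:
    for r in cut_out("wrist",n)[:2]:
        m=r["pixels"];ys,xs=np.nonzero(m);u=r["location"]
        P=np.array([world(i,(x,y),depth=d[y,x]) for x,y in zip(xs,ys) if d[y,x]>0])
        print(n,r["score"],u,len(P),P.min(0),P.max(0))
        for lo,hi in [(15,26),(60,75)]:
            Q=P[(P[:,2]>lo)&(P[:,2]<hi)]
            if len(Q)>10: print(lo,np.median(Q,0),cv2.minAreaRect(Q[:,:2].astype(np.float32)))
E
```

```text
2.15 [ 427.11158752 -230.94562356  334.56362016] [-0.03472602 -0.88090915 -0.16322073]
[73.21517659  1.0835551  30.53741005] [[-0.0, 0.96, 0.29], [1.0, 0.0, 0.0], [0.0, 0.29, -0.96]]
lock_pin 0.93 [285.6, 135.9] 1040 [ 471.85775604 -206.48552233   21.9397433 ] [ 492.0606997  -187.35202687   71.35114449]
60 [ 481.94257828 -196.0399753    69.05183361] ((481.4468994140625, -195.682861328125), (16.1272029876709, 16.051353454589844), 80.99402618408203)
pin_bush 0.62 [303.7, 122.9] 4615 [ 446.71332425 -227.25785901   -1.25197331] [ 513.02771774 -166.06224475   68.67133211]
15 [ 484.05783151 -197.42602146   22.25735353] ((481.30322265625, -195.8610382080078), (49.77725601196289, 50.45553970336914), 73.9511947631836)
60 [ 475.1359581  -188.16924674   67.82456749] ((475.84991455078125, -191.58187866210938), (15.543187141418457, 5.855155944824219), 47.4409294128418)
```

View pics/w1.png

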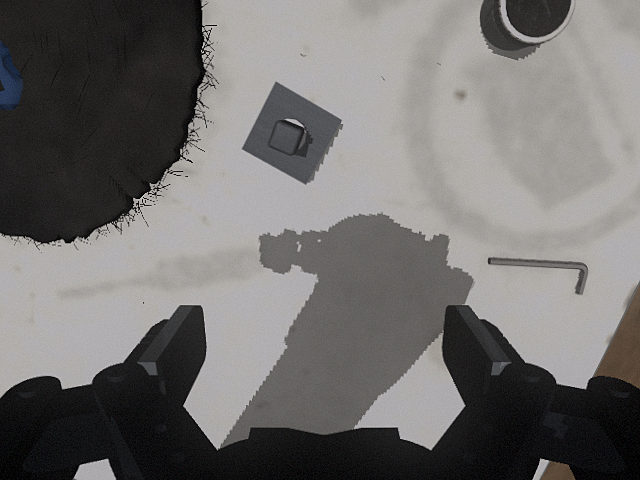

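The wrist picture shows the bush at (292,132) with the grip top at (287,136). The grip sits about 18° off the finger line, so I'm turning the tool and descending.

>>> jog_arm(plan=[{"travel": [27, 18, -30], "dr": [0, 0, -0.165], "gripper": 0}, {"travel": [54, 35, -60], "dr": [0, 0, -0.33], "gripper": 0}, {"travel": [54, 35, -70], "dr": [0, 0, -0.33], "gripper": 0}, {"travel": [54, 35, -100], "dr": [0, 0, -0.33], "gripper": 0}, {"travel": [54, 35, -124], "dr": [0, 0, -0.33], "gripper": 0}])

```text
clock: 2.92
ee_pos: [478.6, -200.9, 210.1]
tool_rot: [[0.995, -0.103, -0.0], [-0.103, -0.995, -0.001], [-0.0, 0.001, -1.0]]
wrist_force: [0.1, 0.2, -0.1]
grip_width: 1.001
gripper_force: 0.0
```

>>> jog_arm(plan=[{"travel": [0, 0, 0], "dr": [0, 0, 0], "gripper": 100}, {"travel": [0, 0, 0], "dr": [0, 0, 0], "gripper": 255}, {"travel": [0, 0, 0], "dr": [0, 0, 0], "gripper": 255}, {"travel": [0, 0, 0], "dr": [0, 0, 0], "gripper": 255}, {"travel": [0, 0, 0], "dr": [0, 0, 0], "gripper": 255}])

```text
clock: 3.55
ee_pos: [480.1, -198.0, 211.5]
tool_rot: [[0.995, -0.102, 0.001], [-0.102, -0.995, 0.001], [0.001, -0.001, -1.0]]
wrist_force: [-0.6, 5.6, 4.9]
grip_width: 0.174
gripper_force: 59.9
```

>>> jog_arm(plan=[{"travel": [0, 0, 30], "dr": [0, 0, 0], "gripper": 255}, {"travel": [0, 0, 70], "dr": [0, 0, 0], "gripper": 255}, {"travel": [0, 20, 110], "dr": [0, 0, 0], "gripper": 255}, {"travel": [0, 60, 130], "dr": [0, 0, 0], "gripper": 255}, {"travel": [0, 110, 130], "dr": [0, 0, 0], "gripper": 255}])

```text
clock: 4.18
ee_pos: [480.0, -89.0, 342.9]
tool_rot: [[0.994, -0.106, 0.004], [-0.106, -0.994, -0.002], [0.004, 0.001, -1.0]]
wrist_force: [0.7, -0.3, -1.8]
grip_width: 0.173
gripper_force: 59.2
```

>>> jog_arm(plan=[{"travel": [0, 50, 0], "dr": [0, 0, 0], "gripper": 255}, {"travel": [0, 100, 0], "dr": [0, 0, 0], "gripper": 255}, {"travel": [0, 150, 0], "dr": [0, 0, 0], "gripper": 255}, {"travel": [0, 200, 0], "dr": [0, 0, 0], "gripper": 255}, {"travel": [-10, 250, 0], "dr": [0, 0, 0], "gripper": 255}])

```text
clock: 4.8
ee_pos: [469.7, 162.1, 340.9]
tool_rot: [[0.995, -0.104, 0.001], [-0.104, -0.995, -0.0], [0.001, 0.0, -1.0]]
wrist_force: [0.8, -0.2, -1.1]
grip_width: 0.173
gripper_force: 59.2
```

>>> jog_arm(plan=[{"travel": [-10, 45, 0], "dr": [0, 0, 0], "gripper": 255}, {"travel": [-20, 90, 0], "dr": [0, 0, 0], "gripper": 255}, {"travel": [-30, 125, 0], "dr": [0, 0, 0], "gripper": 255}, {"travel": [-30, 125, 0], "dr": [0, 0, 0], "gripper": 255}, {"travel": [-30, 125, 0], "dr": [0, 0, 0], "gripper": 255}])

```text
clock: 5.42
ee_pos: [440.0, 285.2, 340.5]
tool_rot: [[0.995, -0.103, 0.0], [-0.103, -0.995, -0.001], [0.0, 0.001, -1.0]]
wrist_force: [-0.1, -0.7, -0.3]
grip_width: 0.178
gripper_force: 59.2
```

```bash
python3 - <<'E'
from h import *
o=get_obs();print(o["clock"],o["ee_pos"],o["wrist_force"],o["grip_width"])
i=camera_info("wrist");im,d=camera("wrist");save("w2",im);np.save("d2.npy",d);np.save("i2.npy",i,allow_pickle=True);np.save("im2.npy",im)
for n in ["wheel_hole","tension_wheel","lock_pin"]:
    for r in recognise("wrist",n)[:2]: print(n,r["score"],r["location"],world(i,r["location"],z=38))
E
```

```text
5.425 [439.96959745 285.24762061 340.51451876] [-0.08066669 -0.66541282 -0.25674652] 0.17843897842600973
wheel_hole 0.83 [274.4, 108.0] [520.5588754  307.49277484  38.        ]
wheel_hole 0.52 [274.9, 116.2] [515.49970044 307.85590987  38.        ]
tension_wheel 0.78 [277.2, 106.5] [521.28163145 305.58869927  38.        ]
lock_pin 0.79 [323.2, 325.6] [362.98932182 292.6061378   38.        ]
```

View pics/w2.png

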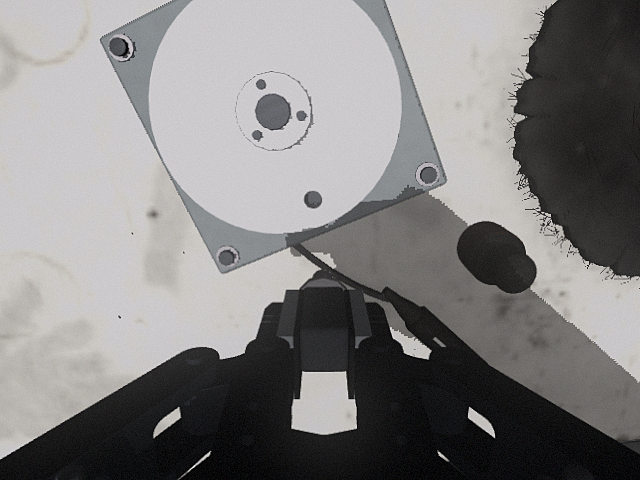

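The hole shows at about (313,199), the hub's post at (273,112), and the pin between the fingers at (323,320). Now the exact positions.

```bash
python3 - <<'E'
from h import *
i=np.load("i2.npy",allow_pickle=True).item();im=np.load("im2.npy");d=np.load("d2.npy")
g=cv2.cvtColor(im,cv2.COLOR_RGB2GRAY)
def blob(x0,y0,w,t):
    m=(g[y0-w:y0+w,x0-w:x0+w]<t).astype(np.uint8);n,l,s,c=cv2.connectedComponentsWithStats(m)
    k=l[w,w];return c[k]+[x0-w,y0-w],s[k]
h,s=blob(313,199,18,150);print(h,s,world(i,h,z=38))
c,s=blob(273,112,26,150);print(c,s,world(i,c,z=48))
# disc edge fit
m=(g>200).astype(np.uint8);n,l,s,_=cv2.connectedComponentsWithStats(m);k=l[170,250]
P=np.array([world(i,p[0],z=38) for p in max(cv2.findContours((l==k).astype(np.uint8),0,1)[0],key=len) if p[0][1]>3])[:,:2]
from scipy.optimize import least_squares
f=least_squares(lambda q:np.hypot(*(P-q[:2]).T)-80,[520,307],loss="soft_l1",f_scale=1);print("centre",f.x,np.median(abs(f.fun)))
H=world(i,h,z=38)[:2];v=H-f.x;print("r",np.hypot(*v),"ang",np.degrees(np.arctan2(v[1],v[0])))
# pin shown
o=get_obs()["ee_pos"]
for z,n in [(-52,"tip"),(-22,"collartop"),(14,"top")]: print(n,pix(i,[440,285.2,340.5-155+z]))
cv2.imwrite("pics/w2c.png",cv2.resize(im[230:400,240:400,::-1],None,fx=4,fy=3.5,interpolation=cv2.INTER_CUBIC))
r=d[250:300,310:332];print(np.round(r[::4,::4]))
E
```

```text
[312.45490196 199.20784314] [  9  10  18  18 255] [459.04064625 289.88312702  38.        ]
[272.875      111.58817829] [   8    8   37   37 1032] [518.27093621 307.58377021  48.        ]
centre [518.40872263 307.94386402] 0.48883745856905136
r 62.054481823865196 ang -163.07938381673964
tip [321.64110595 278.93700991]
collartop [321.30106555 308.16598675]
top [320.6948678  360.43646302]
[[327. 328. 326. 327. 327. 327.]
 [323. 327. 328. 328. 327. 327.]
 [321. 322. 328. 330. 328. 329.]
 [329. 323. 322. 324. 329. 330.]
 [330. 330. 325. 326. 325. 332.]
 [332. 330. 332. 186. 325. 326.]
 [334. 184. 181. 179. 182. 184.]
 [333. 161. 160. 160. 162. 162.]
 [160. 159. 159. 159. 161. 161.]
 [161. 159. 161. 161. 160. 159.]
 [156. 155. 155. 156. 157. 156.]
 [152. 152. 153. 151. 151. 152.]
 [149. 148. 148. 149. 148. 148.]]
```

View pics/w2c.png

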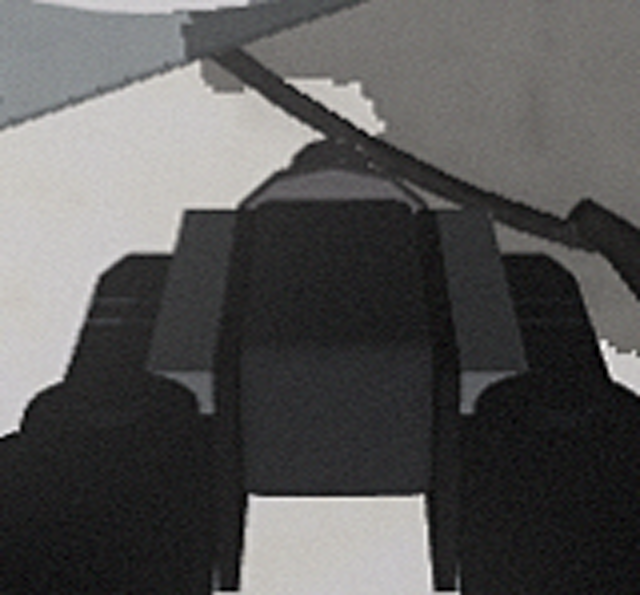

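>>> jog_arm(plan=[{"travel": [10, 3, -30], "dr": [0, 0, 0], "gripper": 255}, {"travel": [18, 6, -60], "dr": [0, 0, 0], "gripper": 255}, {"travel": [18, 6, -86], "dr": [0, 0, 0], "gripper": 255}, {"travel": [18, 6, -88], "dr": [0, 0, 0], "gripper": 255}, {"travel": [18, 6, -88], "dr": [0, 0, 0], "gripper": 255}])

```text
clock: 6.25
ee_pos: [457.9, 291.9, 253.5]
tool_rot: [[0.995, -0.104, 0.001], [-0.104, -0.995, 0.0], [0.001, -0.001, -1.0]]
wrist_force: [0.2, -0.0, -0.5]
grip_width: 0.178
gripper_force: 59.2
```

```bash
python3 - <<'E'
from h import *
o=get_obs();print(o["clock"],o["ee_pos"],o["wrist_force"])
i=camera_info("wrist");im,d=camera("wrist")
t=np.array(o["ee_pos"]);print("tip",pix(i,t-[0,0,208]),"hole",pix(i,[459.04,289.88,38]))
cv2.imwrite("pics/w3.png",cv2.resize(im[180:380,220:420,::-1],None,fx=3,fy=3,interpolation=cv2.INTER_CUBIC))
E
```

```text
6.25 [457.93736575 291.89878339 253.52698501] [ 0.15469076 -0.03976146 -0.45253659]
tip [322.08408294 278.36855758] hole [326.05534167 269.90872299]
```

View pics/w3.png

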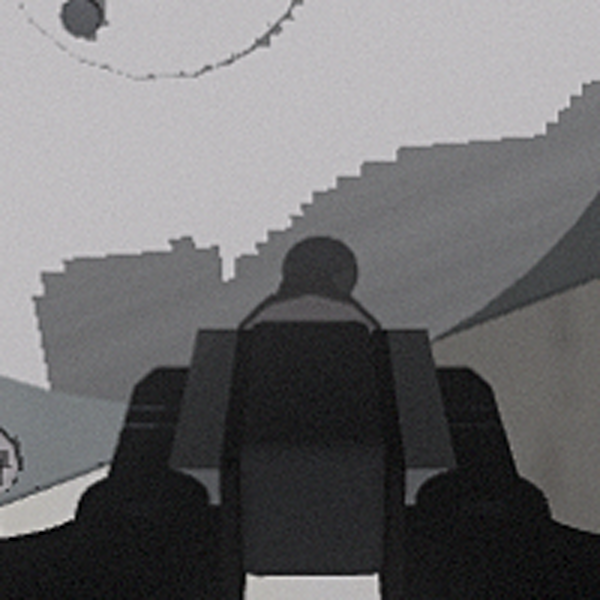

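The hole (crop 320,275) sits right beneath the pin, so I'm lowering it.

>>> jog_arm(plan=[{"travel": [0, -1, -3], "dr": [0, 0, 0], "gripper": 255}, {"travel": [0, -1, -6], "dr": [0, 0, 0], "gripper": 255}, {"travel": [0, -1, -9], "dr": [0, 0, 0], "gripper": 255}, {"travel": [0, -1, -11], "dr": [0, 0, 0], "gripper": 255}, {"travel": [0, -1, -11], "dr": [0, 0, 0], "gripper": 255}])

```text
clock: 6.92
ee_pos: [457.5, 291.0, 241.5]
tool_rot: [[0.995, -0.103, -0.0], [-0.103, -0.995, -0.0], [-0.0, 0.0, -1.0]]
wrist_force: [-0.2, 0.2, -0.8]
grip_width: 0.176
gripper_force: 59.2
```

>>> jog_arm(plan=[{"travel": [0, 0, -2], "dr": [0, 0, 0], "gripper": 255}, {"travel": [0, 0, -4], "dr": [0, 0, 0], "gripper": 255}, {"travel": [0, 0, -6], "dr": [0, 0, 0], "gripper": 255}, {"travel": [0, 0, -7], "dr": [0, 0, 0], "gripper": 255}, {"travel": [0, 0, -7], "dr": [0, 0, 0], "gripper": 255}])

```text
clock: 7.55
ee_pos: [457.5, 291.0, 234.6]
tool_rot: [[0.995, -0.103, -0.0], [-0.103, -0.995, -0.0], [-0.0, 0.0, -1.0]]
wrist_force: [0.7, -0.4, -0.3]
grip_width: 0.176
gripper_force: 59.2
```

```bash
python3 -c "
import numpy as np
p=np.radians(196.92)
for t in np.arange(0,.96,.05):print(round(t,2),np.round([62*(np.cos(p+t)-np.cos(p)),62*(np.sin(p+t)-np.sin(p))],1))"
```

```text
0.0 [0. 0.]
0.05 [ 1.  -2.9]
0.1 [ 2.1 -5.8]
0.15 [ 3.4 -8.7]
0.2 [  4.8 -11.4]
0.25 [  6.3 -14.1]
0.3 [  8.  -16.7]
0.35 [  9.8 -19.2]
0.4 [ 11.7 -21.7]
0.45 [ 13.8 -24. ]
0.5 [ 15.9 -26.2]
0.55 [ 18.2 -28.3]
0.6 [ 20.5 -30.3]
0.65 [ 23.  -32.2]
0.7 [ 25.6 -34. ]
0.75 [ 28.2 -35.6]
0.8 [ 30.9 -37.1]
0.85 [ 33.7 -38.4]
0.9 [ 36.6 -39.6]
0.95 [ 39.5 -40.7]
```

>>> jog_arm(plan=[{"travel": [1.0, -2.9, 0], "dr": [0, 0, 0], "gripper": 255}, {"travel": [2.1, -5.8, 0], "dr": [0, 0, 0], "gripper": 255}, {"travel": [3.4, -8.7, 0], "dr": [0, 0, 0], "gripper": 255}, {"travel": [4.8, -11.4, 0], "dr": [0, 0, 0], "gripper": 255}, {"travel": [6.3, -14.1, 0], "dr": [0, 0, 0], "gripper": 255}])

```text
clock: 8.18
ee_pos: [463.5, 277.7, 234.9]
tool_rot: [[0.995, -0.102, -0.0], [-0.102, -0.995, 0.002], [-0.0, -0.002, -1.0]]
wrist_force: [-1.0, 4.8, -0.3]
grip_width: 0.175
gripper_force: 59.1
```

>>> jog_arm(plan=[{"travel": [1.7, -2.6, 0], "dr": [0, 0, 0], "gripper": 255}, {"travel": [3.5, -5.1, 0], "dr": [0, 0, 0], "gripper": 255}, {"travel": [5.4, -7.6, 0], "dr": [0, 0, 0], "gripper": 255}, {"travel": [6.4, -8.8, 0], "dr": [0, 0, 0], "gripper": 255}, {"travel": [6.4, -8.8, 0], "dr": [0, 0, 0], "gripper": 255}])

```text
clock: 8.8
ee_pos: [469.6, 269.1, 234.9]
tool_rot: [[0.995, -0.102, -0.001], [-0.102, -0.995, 0.002], [-0.001, -0.002, -1.0]]
wrist_force: [-3.0, 5.3, 1.0]
grip_width: 0.174
gripper_force: 59.2
```

>>> jog_arm(plan=[{"travel": [0, 0, -1], "dr": [0, 0, 0], "gripper": 255}, {"travel": [0, 0, -1.5], "dr": [0, 0, 0], "gripper": 255}, {"travel": [0, 0, -1.5], "dr": [0, 0, 0], "gripper": 255}])

```text
clock: 9.18
ee_pos: [469.5, 269.1, 233.4]
tool_rot: [[0.995, -0.102, -0.001], [-0.102, -0.995, 0.001], [-0.001, -0.001, -1.0]]
wrist_force: [-4.1, 4.3, 1.7]
grip_width: 0.174
gripper_force: 59.8
```

>>> jog_arm(plan=[{"travel": [0, 0, -0.5], "dr": [0, 0, 0], "gripper": 255}, {"travel": [0, 0, -1], "dr": [0, 0, 0], "gripper": 255}, {"travel": [0, 0, -1], "dr": [0, 0, 0], "gripper": 255}])

```text
clock: 9.55
ee_pos: [469.5, 269.1, 232.6]
tool_rot: [[0.995, -0.102, -0.001], [-0.102, -0.995, 0.001], [-0.001, -0.001, -1.0]]
wrist_force: [-5.6, 4.5, 2.0]
grip_width: 0.172
gripper_force: 60.0
```

>>> jog_arm(plan=[{"travel": [0, 0, -0.5], "dr": [0, 0, 0], "gripper": 255}, {"travel": [0, 0, -1], "dr": [0, 0, 0], "gripper": 255}, {"travel": [0, 0, -1], "dr": [0, 0, 0], "gripper": 255}])

```text
clock: 9.93
ee_pos: [469.5, 269.2, 232.3]
tool_rot: [[0.995, -0.102, -0.0], [-0.102, -0.995, 0.001], [-0.0, -0.001, -1.0]]
wrist_force: [-7.1, 2.3, 9.8]
grip_width: 0.178
gripper_force: 60.9
```

>>> jog_arm(plan=[{"travel": [1.1, -1.1, 0], "dr": [0, 0, 0], "gripper": 255}, {"travel": [2.1, -2.2, 0], "dr": [0, 0, 0], "gripper": 255}, {"travel": [3.2, -3.3, 0], "dr": [0, 0, 0], "gripper": 255}, {"travel": [3.2, -3.3, 0], "dr": [0, 0, 0], "gripper": 255}])

```text
clock: 10.42
ee_pos: [471.9, 266.9, 232.3]
tool_rot: [[0.995, -0.1, -0.002], [-0.1, -0.995, 0.002], [-0.002, -0.002, -1.0]]
wrist_force: [-9.5, 5.4, 11.1]
grip_width: 0.179
gripper_force: 60.7
```

>>> jog_arm(plan=[{"travel": [1.1, -1.1, 0], "dr": [0, 0, 0], "gripper": 255}, {"travel": [2.2, -2.1, 0], "dr": [0, 0, 0], "gripper": 255}, {"travel": [2.2, -2.1, 0], "dr": [0, 0, 0], "gripper": 255}])

```text
clock: 10.8
ee_pos: [474.0, 264.9, 232.3]
tool_rot: [[0.995, -0.1, -0.002], [-0.1, -0.995, 0.002], [-0.002, -0.002, -1.0]]
wrist_force: [-10.3, 5.7, 11.4]
grip_width: 0.178
gripper_force: 60.7
```

>>> jog_arm(plan=[{"travel": [1.2, -1.0, 0], "dr": [0, 0, 0], "gripper": 255}, {"travel": [2.4, -2.0, 0], "dr": [0, 0, 0], "gripper": 255}, {"travel": [2.4, -2.0, 0], "dr": [0, 0, 0], "gripper": 255}])

```text
clock: 11.18
ee_pos: [476.5, 262.8, 232.3]
tool_rot: [[0.995, -0.1, -0.002], [-0.1, -0.995, 0.002], [-0.002, -0.002, -1.0]]
wrist_force: [-10.9, 4.5, 11.4]
grip_width: 0.178
gripper_force: 60.7
```

>>> jog_arm(plan=[{"travel": [1.2, -1.0, 0], "dr": [0, 0, 0], "gripper": 255}, {"travel": [2.5, -1.9, 0], "dr": [0, 0, 0], "gripper": 255}, {"travel": [2.5, -1.9, 0], "dr": [0, 0, 0], "gripper": 255}])

```text
clock: 11.55
ee_pos: [478.8, 261.2, 232.2]
tool_rot: [[0.995, -0.1, -0.002], [-0.1, -0.995, 0.003], [-0.002, -0.002, -1.0]]
wrist_force: [-10.8, 4.8, 10.7]
grip_width: 0.177
gripper_force: 60.6
```

>>> jog_arm(plan=[{"travel": [1.3, -0.9, 0], "dr": [0, 0, 0], "gripper": 255}, {"travel": [2.6, -1.8, 0], "dr": [0, 0, 0], "gripper": 255}, {"travel": [2.6, -1.8, 0], "dr": [0, 0, 0], "gripper": 255}])

```text
clock: 11.92
ee_pos: [481.8, 258.4, 231.5]
tool_rot: [[0.995, -0.101, -0.002], [-0.101, -0.995, 0.001], [-0.002, -0.001, -1.0]]
wrist_force: [-7.1, 4.7, 3.5]
grip_width: 0.176
gripper_force: 59.8
```

>>> jog_arm(plan=[{"travel": [1.3, -0.8, 0], "dr": [0, 0, 0], "gripper": 255}, {"travel": [2.6, -1.6, 0], "dr": [0, 0, 0], "gripper": 255}, {"travel": [2.6, -1.6, 0], "dr": [0, 0, 0], "gripper": 255}])

```text
clock: 12.3
ee_pos: [484.4, 256.6, 231.3]
tool_rot: [[0.995, -0.101, -0.002], [-0.101, -0.995, 0.001], [-0.002, -0.001, -1.0]]
wrist_force: [-6.2, 3.6, 3.3]
grip_width: 0.175
gripper_force: 59.7
```

The force fell and z dropped, so the lock hole is here. I'm pressing down gently.

>>> jog_arm(plan=[{"travel": [0, 0, -1], "dr": [0, 0, 0], "gripper": 255}, {"travel": [0, 0, -2], "dr": [0, 0, 0], "gripper": 255}, {"travel": [0, 0, -2], "dr": [0, 0, 0], "gripper": 255}])

```text
clock: 12.68
ee_pos: [484.3, 256.5, 229.1]
tool_rot: [[0.995, -0.101, -0.003], [-0.101, -0.995, 0.001], [-0.003, -0.0, -1.0]]
wrist_force: [-6.7, 4.0, 2.9]
grip_width: 0.175
gripper_force: 59.8
```

Falling freely. Further down.

>>> jog_arm(plan=[{"travel": [0, 0, -1], "dr": [0, 0, 0], "gripper": 255}, {"travel": [0, 0, -2], "dr": [0, 0, 0], "gripper": 255}, {"travel": [0, 0, -3], "dr": [0, 0, 0], "gripper": 255}, {"travel": [0, 0, -3], "dr": [0, 0, 0], "gripper": 255}])

```text
clock: 13.18
ee_pos: [484.3, 256.6, 226.1]
tool_rot: [[0.995, -0.101, -0.003], [-0.101, -0.995, 0.001], [-0.003, -0.001, -1.0]]
wrist_force: [-7.4, 4.1, 3.1]
grip_width: 0.172
gripper_force: 59.7
```

>>> jog_arm(plan=[{"travel": [0, 0, -1], "dr": [0, 0, 0], "gripper": 255}, {"travel": [0, 0, -2], "dr": [0, 0, 0], "gripper": 255}, {"travel": [0, 0, -2], "dr": [0, 0, 0], "gripper": 255}])

```text
clock: 13.55
ee_pos: [484.2, 256.5, 224.1]
tool_rot: [[0.995, -0.101, -0.003], [-0.101, -0.995, 0.001], [-0.003, -0.0, -1.0]]
wrist_force: [-7.5, 4.5, 2.8]
grip_width: 0.176
gripper_force: 59.7
```

>>> jog_arm(plan=[{"travel": [0, 0, -1], "dr": [0, 0, 0], "gripper": 255}, {"travel": [0, 0, -2], "dr": [0, 0, 0], "gripper": 255}, {"travel": [0, 0, -3], "dr": [0, 0, 0], "gripper": 255}, {"travel": [0, 0, -3], "dr": [0, 0, 0], "gripper": 255}])

```text
clock: 14.05
ee_pos: [484.3, 256.5, 221.1]
tool_rot: [[0.995, -0.101, -0.003], [-0.101, -0.995, 0.001], [-0.003, -0.0, -1.0]]
wrist_force: [-7.0, 5.0, 2.6]
grip_width: 0.182
gripper_force: 59.7
```

>>> jog_arm(plan=[{"travel": [0, 0, -0.5], "dr": [0, 0, 0], "gripper": 255}, {"travel": [0, 0, -1], "dr": [0, 0, 0], "gripper": 255}, {"travel": [0, 0, -1], "dr": [0, 0, 0], "gripper": 255}])

```text
clock: 14.42
ee_pos: [484.5, 256.4, 220.8]
tool_rot: [[0.995, -0.101, -0.002], [-0.101, -0.995, 0.0], [-0.002, -0.0, -1.0]]
wrist_force: [-8.6, 2.4, 9.1]
grip_width: 0.175
gripper_force: 60.6
```

>>> jog_arm(plan=[{"travel": [-0.8, 0.6, -0.5], "dr": [0, 0, 0], "gripper": 255}, {"travel": [-1.7, 1.1, -1], "dr": [0, 0, 0], "gripper": 255}, {"travel": [-1.7, 1.1, -1], "dr": [0, 0, 0], "gripper": 255}])

```text
clock: 14.8
ee_pos: [483.4, 257.1, 220.7]
tool_rot: [[0.995, -0.102, -0.0], [-0.102, -0.995, -0.0], [-0.0, 0.0, -1.0]]
wrist_force: [-9.0, -1.0, 16.2]
grip_width: 0.173
gripper_force: 61.6
```

>>> jog_arm(plan=[{"travel": [0, 0, 1], "dr": [0, 0, 0], "gripper": 255}, {"travel": [0, 0, 1], "dr": [0, 0, 0], "gripper": 160}, {"travel": [0, 0, 1], "dr": [0, 0, 0], "gripper": 160}, {"travel": [0, 0, 1], "dr": [0, 0, 0], "gripper": 160}, {"travel": [0, 0, 1], "dr": [0, 0, 0], "gripper": 160}])

```text
clock: 15.42
ee_pos: [484.2, 256.3, 220.1]
tool_rot: [[0.995, -0.103, 0.0], [-0.103, -0.995, -0.0], [0.0, 0.0, -1.0]]
wrist_force: [0.1, -1.2, 0.1]
grip_width: 0.369
gripper_force: 0.0
```

>>> jog_arm(plan=[{"travel": [0, 0, 10], "dr": [0, 0, 0], "gripper": 160}, {"travel": [0, 0, 30], "dr": [0, 0, 0], "gripper": 160}, {"travel": [-10, 0, 70], "dr": [0, 0, 0], "gripper": 160}, {"travel": [-30, 0, 110], "dr": [0, 0, 0], "gripper": 160}, {"travel": [-40, 0, 120], "dr": [0, 0, 0], "gripper": 160}])

```text
clock: 16.05
ee_pos: [443.5, 257.6, 343.6]
tool_rot: [[0.995, -0.102, 0.005], [-0.102, -0.995, 0.002], [0.004, -0.002, -1.0]]
wrist_force: [-0.1, -0.3, -0.1]
grip_width: 0.371
gripper_force: 0.0
```

```bash
python3 - <<'E'
from h import *
o=get_obs();print(o["clock"],o["ee_pos"],o["wrist_force"])
i=camera_info("wrist");im,d=camera("wrist");save("w4",im)
r=cut_out("wrist","lock_pin")[0];ys,xs=np.nonzero(r["pixels"])
P=np.array([world(i,(x,y),depth=d[y,x]) for x,y in zip(xs,ys) if d[y,x]>0])
print(r["score"],np.percentile(P[:,2],[5,50,90,98]))
Q=P[P[:,2]>74];c=Q.mean(0);print("grip top",c);v=c[:2]-[518.4,307.9]
print(np.hypot(*v),"turn",(np.arctan2(v[1],v[0])-np.radians(196.92))%(2*np.pi))
E
```

```text
16.05 [443.54153632 257.56127563 343.61058522] [-0.05903941 -0.27201155 -0.06359555]
0.7 [42.01840118 77.81547888 79.20555129 79.79116361]
grip top [480.97297931 257.91813997  78.28442224]
62.441718503355105 turn 0.6327462093749929
```

View pics/w4.png

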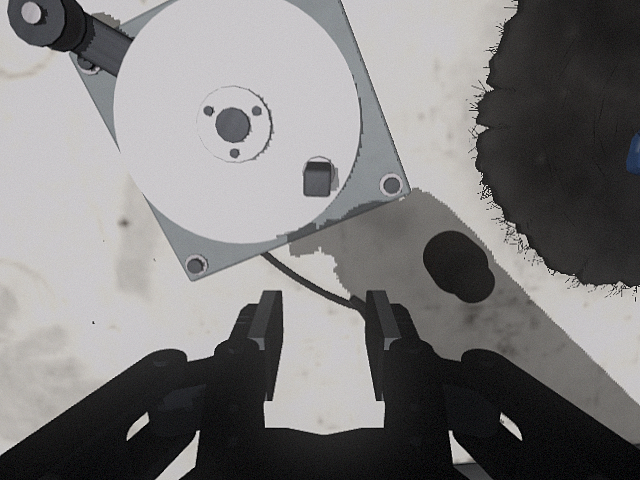

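The picture shows the pin upright at (317,178) with its collar on the wheel. The grip top is at 78 mm, which is the home height, and the wheel is held at about 0.63 rad. The gripper is clear.

```bash
python3 -c "
from bench import close_job
print(close_job())"
```

```text
the job is handed in; nothing more can be done
None
```

The job is handed in (no verdict came back): my last check showed the lock pin upright and fully home, its collar on the wheel, holding the wheel at about 0.63 rad, with the gripper clear.

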